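Lock the tablet counter's retaining ring with the pin spanner

ROBOT

A 6-joint arm with a two-finger parallel gripper is mounted at the origin on the work surface. World frame = base frame: x ahead of the robot, y to its left, z up, the work surface at z = 0. Lengths are in m, angles in rad, forces in N, time in s.
With the tool pointing down it reaches from about 0.375 to 0.925 m from the base axis. Payload 5.7 kg.
Tool frame: the origin (TCP) lies midway between the tips of the shut fingers; the grasp point (between the pads) lies behind it (bot.grip_depth is the z of the grasp point in the tool frame, in m); z points along the fingers, y is the direction in which the jaws open and shut (so a half turn about z gives the same grasp; the last joint's range is limited). The gripper opens to 85 mm and grips with 20 to 120 N. Pads are 22 mm wide; open, the fingers measure 114 mm over their backs; the gripper's body (76 mm by 85 mm) begins 54 mm behind the grasp point. The pads swing forward as they close: fully open they stand 13 mm farther back than shut.
Start: joints at [-1.286, 0.359, 1.51, -0, 1.272, -0.115], TCP at [0.234, -0.553, 0.231] pointing down, gripper open.
Joint ranges: [-2.97, 2.97], [-1.01, 2.36], [0.21, 2.38], [-0.96, 4.11], [0.2, 2.71], [-2.98, 2.98]. Speed limits (rad/s): [2.39, 2.39, 3.14, 3.14, 3.14, 3.14].

INTERFACE

Orientations are given as a unit quaternion [x, y, z, w].
In Python, from station import bot gives the robot as it stands.
- The arm moves only by the tool step_arm, never from a script. Its argument "deltas" is text: rows parted by semicolons, each of 7 numbers parted by spaces: the shift along the tool's x, y, z each as a share of 0.1 m, from -1 to 1, then the turn, a rotation vector about the tool's x, y, z each as a share of 1.5 rad, from -1 to 1, then the closure, from -1 (fully open) to 1 (shut), so that 0 is half open. A call has 1 to 20 rows; each row is the pose to reach, as a shift and turn from the pose commanded when the call began, along the tool's axes at that moment; what a row does not reach only later rows make up. A row lasts 1/8 s, in which the tool goes at most 62.5 mm and 10.7 degrees, less where a joint would pass 70% of its speed; a pose out of reach is approached as far as the arm can. A call with a number of a shift or a turn outside -1 to 1 is refused whole. A call with a gripper value outside its range is refused whole. The fingers move at their own pace and stop on an object; the grip force is fixed at half the most. Time passes only in rows, so rows that repeat a pose let the fingers close. It gives the time, the measured TCP pose, the force and the opening at its end, in the units of the state.
- bot.sense(): the state, without advancing time (a new reading comes with each control period).
- bot.read_camera(name): name is "scene" or "top"; returns the picture (480x640x3 uint8, red, green, blue); there is no depth.
- bot.camera_params(name): a dict with "K" (3x3 intrinsics, pixels), "extrinsics" (4x4, takes a point from camera to world coordinates). Camera axes: x right, y up, looking along -z (the intrinsics and any distortion apply to the point x, -y, -z); pixel columns grow to the right and rows downward; lengths in m; the calibration is good to about 2 mm. A picture is of the moment at which its call begins. camera_params takes no time and is no camera call.
- bot.sign_off(): hands the job in, once; it reports no verdict.
Trained networks look in the newest picture that a camera, given by its name, has taken for a name from the list of things; names that differ only in an ending like _2 or _b are one class to them, and where a whole thing is asked for, a point or a joint stands for the part that bears it (a point fixed in the world has none). Each returns a list of dicts, best first, with "p" (0 to 1); they miss things now and then, are a little off and sometimes report something else, mostly with a low value. They report only what shows in the picture. A call takes as long as a camera call. They do not tell look-alikes from the thing itself.
- bot.look_for(camera, label): "location" ([column, row] in pixels, amid what is visible of it).
- bot.regions_of(camera, label): "mask" (480x640 bool, what is visible of it) and "location" ([column, row] in pixels, amid what is visible of it).
- bot.mark_of(camera, label): "location" ([column, row] in pixels: a listed point, or the origin of a listed thing).
The state is a dict: "time_s": time; "joint_pos": joint angles; "dq": joint speeds; "tau": joint torques, N m; "ee_pos": TCP position; "ee_rot": TCP orientation; "force": force on the tool from outside, world axes, zero at the start; "torque": the same for the moment, N m; "gripper_width": finger opening in m.
Only numpy, scipy, OpenCV 4.12 (cv2) and the standard library are available. Lean on these libraries where they do the work, as an engineer would, in place of code of your own. Each camera call takes 0.05 s, during which the arm holds its last target.

TASK

The retaining ring down in the round well of the white tablet counter is loose: lock it. Take the wide, blue-handled two-pin spanner from its rest, set its pins fully home in the ring's two holes, and turn the ring clockwise (seen from above) until it stops with its red mark at the green mark. Let go and leave the spanner sitting flat in the ring, and leave the narrow orange-handled one in its rest.

Things in the scene. Friction and masses are not known exactly. Their poses are not given: they have to be found in the camera images.
- wide_grip (a point): Middle of the wide spanner's upright blue fin (mm: 32 along x, 14 thick along y, 50 tall: pinch along y). z up. Below it a steel bar, 88 x 28 x 10; bar top 25, underside 35 below this point. Two tapered pins, diameter 10, at x = +-32, tips 47 below. 0.3 kg or less, loose. Bar lies on a fixed grey rest, 110 x 50 x 40 high, pins in its groove: lift up 20. Either way round fits the ring.
- narrow_grip (a point): Narrow spanner, a decoy to leave alone: middle of its orange fin, x along its bar, z up. Same shape and height as the wide one but with a 56 mm bar and pins only 36 mm apart, which do not fit the ring; it stands in a grey rest like the other's. The two spanners may be found in either place.
- ring_face (a point): Centre of the aluminium ring's face, on its axis, 8 mm below the top of a fixed white block 156 x 156 x 62 mm high, in a round 100 mm well. z up; axes turn with the ring. Holes centred at x = +-32, 24 along x, 21 along y, 16 deep. Red mark: line along +y on the face; green lock mark: on the block by the well. Spanner home: bar flat on the face, fin's middle 35 above this point.
- ring (a joint): Turn of the ring (rad), growing clockwise seen from above; starts at 0 to 0.3, hard stop at 1.1 = locked, red mark at green. Stays where left; turning takes 0.15 N m. The pins have play: from the middle of the holes the spanner turns about 0.17 rad (10 degrees) before the ring follows, so turn it that much farther than the ring must go.
Things that resemble listed ones, but are neither listed nor needed, are in the scene too. What is shaped like the part that bears wide_grip but purple or yellow is not meant.

How it is judged:
On the way, in this order (a step that is already met when the one before it is completed fails the run):
1. the wide spanner's pins are in the ring's holes, at most 6 mm short of fully home, before the ring is turned (z of wide_grip in the frame of ring_face below 0.041 m and horizontal distance between wide_grip and ring_face below 0.018 m and value of joint ring below 0.8 rad), for 0.1 s.
2. the ring is turned clockwise to within 12 degrees of its stop (value of joint ring above 0.88 rad), for 0.1 s.
At the end, for the whole second after the job is handed in: The ring is within 12 degrees of its clockwise stop (joint above 0.88 rad); the wide spanner, released and at rest, sits in the ring with its pins in the holes (within 6 mm of fully home, 18 mm of the ring's centre, upright within 10 degrees); the narrow spanner is within 30 mm of where it was (value of joint ring above 0.88 rad and z of wide_grip in the frame of ring_face below 0.041 m and horizontal distance between wide_grip and ring_face below 0.018 m and angle between wide_grip's own z axis and vertical below 0.17 rad and linear speed of wide below 0.02 m/s and distance of narrow_grip from where it was at the start of the episode below 0.03 m); the robot touches nothing.
It fails at once if the narrow spanner is taken or knocked more than 30 mm from its place (distance of narrow_grip from where it was at the start of the episode above 0.03 m).
It also fails if it takes over 38 s, if anything falls off the work surface, if the arm or the gripper's body presses on something with over 40 N, if the wrist force passes 120 N, or if a joint passes its speed limit or range.

## Working session

There is one attempt and no reset: what is moved stays moved. The work goes in short steps, Python scripts to look and compute and a tool call to move; the robot and the scene stay as the last step left them, time stands still between calls to the robot, and variables do not carry over. Pictures are saved under pics/ and viewed, and the job is handed in when it is done.

Besides the shell and the picture viewer there is one more tool, called after "Emit:" as a command line: name --argument value ..., lists and objects as JSON in quotes. step_arm: Moves the arm, as the interface text tells. Shift numbers are shares of 0.1 m and turn numbers shares of 1.5 rad, none past 1 either way. Its arguments: {"type":"object","properties":{"deltas":{"type":"string"}},"required":["deltas"]}

```bash
ls; mkdir -p pics; python3 - <<'E'
from station import bot
import cv2,numpy as np
s=bot.sense();print(s, bot.grip_depth)
for c in ("scene","top"):
    im=bot.read_camera(c);cv2.imwrite(f"pics/{c}0.png",im[:,:,::-1])
    p=bot.camera_params(c);print(c,p)
    for l in ("wide_grip","narrow_grip","ring_face"):
        print(l,[(np.round(d["location"],1).tolist(),round(d["p"],2)) for d in bot.mark_of(c,l)])
print(bot.sense()["time_s"])
E
```

```text
pics
{'time_s': 0.0, 'joint_pos': array([-1.28609948e+00,  3.59529085e-01,  1.51144788e+00, -4.86958016e-06,
        1.27251241e+00, -1.15106327e-01]), 'dq': array([ 0.00259364,  0.00047911,  0.00010151, -0.00114313, -0.00027818,
       -0.00015832]), 'tau': array([ 8.94949499e-04, -5.27613688e+01, -2.78616196e+01, -1.20602244e-04,
        1.33262831e-02, -5.89867295e-05]), 'ee_pos': array([ 0.23333387, -0.55201731,  0.23043338]), 'ee_rot': array([ 9.80085542e-01,  1.98573492e-01, -8.26384980e-05, -9.44757459e-04]), 'force': array([-0.36740212,  0.27699356,  0.41895686]), 'torque': array([ 0.00976219, -0.01396354,  0.02458444]), 'gripper_width': 0.08534161113900741} -0.0187
scene {'K': array([[471.76605567,   0.        , 313.71619523],
       [  0.        , 471.76605567, 243.93545573],
       [  0.        ,   0.        ,   1.        ]]), 'extrinsics': array([[-0.1765732 , -0.57921339,  0.79582269,  1.19357283],
       [ 0.98427012, -0.09909798,  0.14625977,  0.16023867],
       [-0.0058512 ,  0.80913005,  0.58760048,  0.5296506 ],
       [ 0.        ,  0.        ,  0.        ,  1.        ]])}
wide_grip [([373.4, 280.3], 0.74), ([460.4, 339.9], 0.67), ([437.7, 264.7], 0.55)]
narrow_grip [([396.3, 210.4], 0.86)]
ring_face [([207.2, 229.9], 0.76)]
top {'K': array([[527.12281395,   0.        , 319.7587499 ],
       [  0.        , 527.12281395, 237.78865924],
       [  0.        ,   0.        ,   1.        ]]), 'extrinsics': array([[ 0.02483863,  0.98571671, -0.16657012,  0.43612212],
       [-0.99964564,  0.02608575,  0.00530305,  0.06561649],
       [ 0.00957242,  0.16637938,  0.98601535,  0.94640911],
       [ 0.        ,  0.        ,  0.        ,  1.        ]])}
wide_grip [([267.5, 200.0], 0.84), ([207.9, 250.9], 0.81), ([201.3, 159.0], 0.59)]
narrow_grip [([240.7, 312.0], 0.87)]
ring_face [([446.7, 272.9], 0.88)]
0.4
```

View pics/scene0.png

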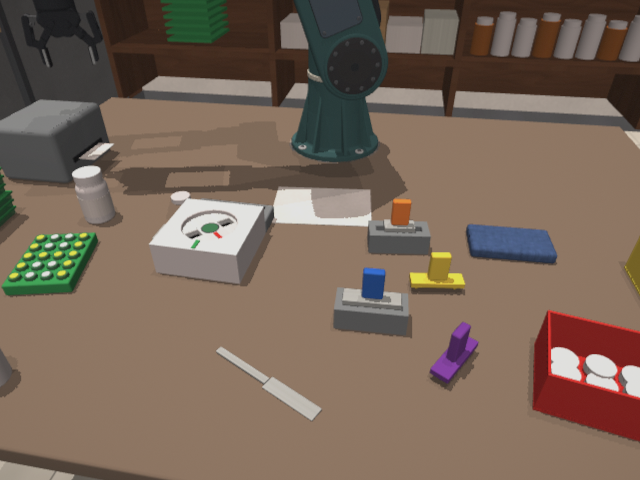

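View pics/top0.png

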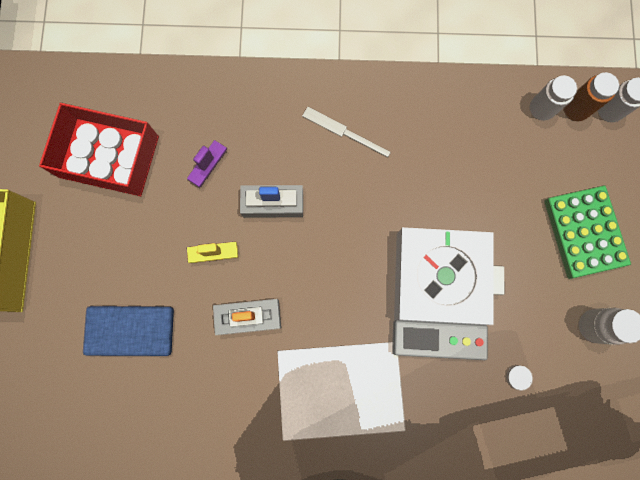

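The blue wide spanner is at scene (373,281) / top (268,200), and the ring is at scene (207,230) / top (446,274). The holes are near top (458,262) and (433,289), the red mark is at (431,262) and the green one at (447,239). I'll triangulate these and measure the angles.

```bash
cat > h.py <<'E'
from station import bot
import cv2,numpy as np
P={c:bot.camera_params(c) for c in("scene","top")}
def ray(c,uv):
    K=P[c]["K"];E=P[c]["extrinsics"]
    d=np.array([(uv[0]-K[0,2])/K[0,0],-(uv[1]-K[1,2])/K[1,1],-1.]);return E[:3,3],E[:3,:3]@d
def tri(a,b):
    o1,d1=ray("scene",a);o2,d2=ray("top",b)
    A=np.stack([d1,-d2],1);t=np.linalg.lstsq(A,o2-o1,rcond=None)[0]
    p,q=o1+t[0]*d1,o2+t[1]*d2;return (p+q)/2,np.linalg.norm(p-q)
def onz(c,uv,z):
    o,d=ray(c,uv);return o+d*(z-o[2])/d[2]
def proj(c,p):
    K=P[c]["K"];E=P[c]["extrinsics"];q=E[:3,:3].T@(np.asarray(p)-E[:3,3]);q=q*[1,-1,-1]
    r=K@q;return r[:2]/r[2]
E
python3 - <<'E'
from h import *
print("wide",tri((373.4,280.3),(267.5,200)));print("narrow",tri((396.3,210.4),(240.7,312)));print("ring",tri((207.2,229.9),(446.7,272.9)))
s=cv2.imread("pics/scene0.png");t=cv2.imread("pics/top0.png")
def crop(i,x,y,w,h,k,n): cv2.imwrite(n,cv2.resize(i[y:y+h,x:x+w],None,fx=k,fy=k,interpolation=cv2.INTER_CUBIC))
a=cv2.resize(t[220:330,390:500],(400,400),interpolation=2);b=cv2.resize(t[170:230,230:310],(400,300),interpolation=2)
c=cv2.resize(s[195:285,150:270],(400,300),interpolation=2);d=cv2.resize(s[260:335,325:425],(400,300),interpolation=2)
cv2.imwrite("pics/crop.png",np.vstack([np.hstack([c,d]),np.hstack([a[:300],b])]))
t2=cv2.cvtColor(t,cv2.COLOR_BGR2HSV)
def blob(n,lo,hi,x,y,w,h):
    m=cv2.inRange(t2[y:y+h,x:x+w],lo,hi);k,_,st,ce=cv2.connectedComponentsWithStats(m)
    print(n,[(st[i,4],np.round(ce[i]+[x,y],1).tolist()) for i in range(1,k) if st[i,4]>15])
blob("dark",(0,0,0),(180,255,70),405,230,85,90)
blob("red",(0,120,80),(8,255,255),405,230,85,90)
blob("green",(45,120,80),(80,255,255),405,225,85,95)
blob("blue",(100,120,60),(125,255,255),235,175,75,50)
m=cv2.inRange(t2[175:225,235:310],(0,0,150),(180,60,255));mm=cv2.inRange(t2[175:225,235:310],(100,120,60),(125,255,255))
print(cv2.minAreaRect(cv2.findNonZero(m)),cv2.minAreaRect(cv2.findNonZero(mm)),"+(235,175)")
E
```

```text
wide (array([0.64716732, 0.15093814, 0.07009117]), np.float64(0.0013253900180088686))
narrow (array([0.45705273, 0.18135251, 0.07982441]), np.float64(0.010116876851144369))
ring (array([ 0.53247696, -0.15763871,  0.04896837]), np.float64(0.0005458929605911487))
dark []
red [(np.int32(54), [430.5, 261.3])]
green []
blue [(np.int32(148), [268.5, 190.6])]
((36.0, 23.5), (27.0, 62.0), 90.0) ((33.5, 15.5), (7.0, 19.0), 90.0) +(235,175)
```

View pics/crop.png

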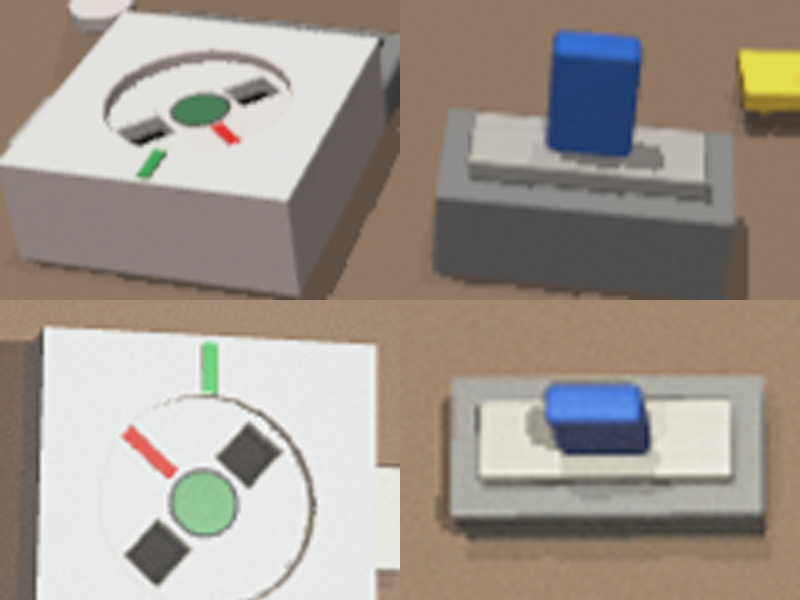

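```bash
python3 - <<'E'
from h import *
T=lambda x,y:(390+x/400*110,220+(y-300)/400*110)
S=lambda x,y:(150+x*.3,195+y*.3)
T2=lambda x,y:(230+(x-400)/5,170+(y-300)/5)
S2=lambda x,y:(325+(x-400)/4,260+y/4)
for n,a,b in [("h1",S(253,93),T(250,455)),("h2",S(146,132),T(158,553)),("disc",S(200,109),T(204,502)),("green",S(152,164),T(210,369)),("red",S(226,134),T(150,451))]:
    print(n,tri(a,b),"onz top",onz("top",b,.054)[:2],"scene",onz("scene",a,.054)[:2])
for n,a,b in [("fintop",S2(597,47),T2(595,398)),("bar1",S2(475,115),T2(480,401)),("bar2",S2(704,130),T2(731,402)),("bar3",S2(707,185),T2(730,478)),("bar4",S2(470,178),T2(480,478))]:
    print(n,tri(a,b),"top",onz("top",b,.1 if n=="fintop" else .05)[:2],"scene",onz("scene",a,.1 if n=="fintop" else .05)[:2])
# block corners (top z .062)
for n,b in [("c1",(41,328)),("c2",(376,345))]:print(n,onz("top",T(*b),.062))
E
```

```text
h1 (array([ 0.54072452, -0.14369023,  0.07787912]), np.float64(0.05389186871077611)) onz top [ 0.55015732 -0.17754715] scene [ 0.5119566  -0.12829197]
h2 (array([ 0.51411265, -0.16645204,  0.02164351]), np.float64(0.052315891086574015)) onz top [ 0.50311078 -0.1337529 ] scene [ 0.55748133 -0.17216348]
disc (array([ 0.52741163, -0.15501693,  0.0509065 ]), np.float64(0.0026413519139288897)) onz top [ 0.52746578 -0.15556561] scene [ 0.53185163 -0.15153542]
green (array([ 0.58948944, -0.15694554,  0.05809631]), np.float64(0.0027886857832241335)) onz top [ 0.59063535 -0.15936336] scene [ 0.58437112 -0.15814023]
red (array([ 0.55086459, -0.13044826,  0.05310306]), np.float64(0.0005434562218313527)) onz top [ 0.55082492 -0.13052054] scene [ 0.55209424 -0.12960707]
fintop (array([0.65866382, 0.14897812, 0.09563651]), np.float64(0.0032731706615450273)) top [0.65761857 0.14692029] scene [0.66376462 0.15069918]
bar1 (array([0.66817883, 0.14845185, 0.07518287]), np.float64(0.08029759893830433)) top [0.66852305 0.19185377] scene [0.65100552 0.10671725]
bar2 (array([0.66716453, 0.14756906, 0.06817437]), np.float64(0.08840972547843819)) top [0.67056361 0.10411174] scene [0.64476341 0.19310611]
bar3 (array([0.65037515, 0.15065695, 0.02618021]), np.float64(0.09207947713822938)) top [0.64330366 0.10358002] scene [0.67482541 0.19506206]
bar4 (array([0.65267229, 0.14972798, 0.03045265]), np.float64(0.08783489458972757)) top [0.64094987 0.19052674] scene [0.68590909 0.10929145]
c1 [ 0.60670162 -0.07803084  0.062     ]
c2 [ 0.60276871 -0.23574925  0.062     ]
```

```bash
python3 - <<'E'
from h import *
T=lambda x,y:(390+x/400*110,220+(y-300)/400*110)
S=lambda x,y:(150+x*.3,195+y*.3)
T2=lambda x,y:(230+(x-400)/5,170+(y-300)/5)
S2=lambda x,y:(325+(x-400)/4,260+y/4)
r=lambda v:np.round(v,4)
for n,a,b in [("h1",S(146,132),T(250,455)),("h2",S(253,93),T(158,553))]:
    print(n,*map(r,tri(a,b)),"onz top",r(onz("top",b,.054)[:2]),"scene",r(onz("scene",a,.054)[:2]))
for n,a,b in [("bar1",S2(707,185),T2(480,401)),("bar2",S2(470,178),T2(731,402)),("bar3",S2(475,115),T2(730,478)),("bar4",S2(704,130),T2(480,478))]:
    print(n,*map(r,tri(a,b)),"top",r(onz("top",b,.05)[:2]),"scene",r(onz("scene",a,.05)[:2]))
E
python3 - <<'E'
import numpy as np
from scipy.spatial.transform import Rotation as R
from h import bot
print(R.from_quat(bot.sense()["ee_rot"]).as_matrix().round(3))
E
```

```text
h1 [ 0.5504 -0.1775  0.0488] 0.003 onz top [ 0.5502 -0.1775] scene [ 0.5575 -0.1722]
h2 [ 0.5032 -0.1336  0.048 ] 0.003 onz top [ 0.5031 -0.1338] scene [ 0.512  -0.1283]
bar1 [0.6698 0.194  0.0451] 0.0029 top [0.6685 0.1919] scene [0.6748 0.1951]
bar2 [0.6735 0.1063 0.0381] 0.0034 top [0.6706 0.1041] scene [0.6859 0.1093]
bar3 [0.6445 0.1049 0.0441] 0.0023 top [0.6433 0.1036] scene [0.651  0.1067]
bar4 [0.6416 0.1921 0.047 ] 0.0024 top [0.6409 0.1905] scene [0.6448 0.1931]
[[ 0.921  0.389 -0.   ]
 [ 0.389 -0.921  0.   ]
 [ 0.    -0.    -1.   ]]
```

Emit:
step_arm --deltas "1 -0.72 0 0 0 -0.8 -1;1 -0.72 0 0 0 -0.8 -1;1 -0.72 0 0 0 -0.8 -1;1 -0.72 0 0 0 -0.8 -1;1 -0.72 0 0 0 -0.8 -1;1 -0.72 0 0 0 -0.8 -1;1 -0.72 0 0 0 -0.8 -1"

```text
time_s: 1.27
ee_pos: [0.2976, -0.4474, 0.2313]
ee_rot: [0.695, 0.719, -0.0, 0.0]
force: [0.0, -0.1, -0.1]
gripper_width: 0.0852
```

Emit:
step_arm --deltas "0.5 0.3 0 0 0 0 -1;1 0.64 0 0 0 0 -1;1 0.64 0 0 0 0 -1"

```text
time_s: 1.65
ee_pos: [0.3599, -0.3421, 0.2313]
ee_rot: [0.695, 0.719, 0.001, -0.001]
force: [-0.3, 0.2, 0.4]
gripper_width: 0.0854
```

Emit:
step_arm --deltas "0.5 0.3 0 0 0 0 -1;1 0.64 0 0 0 0 -1"

```text
time_s: 1.9
ee_pos: [0.4202, -0.2439, 0.2315]
ee_rot: [0.698, 0.716, -0.0, 0.001]
force: [0.8, -1.1, 0.1]
gripper_width: 0.0855
```

Emit:
step_arm --deltas "0.5 0.3 0 0 0 0 -1;1 0.64 0 0 0 0 -1"

```text
time_s: 2.15
ee_pos: [0.4817, -0.1414, 0.2316]
ee_rot: [0.697, 0.717, -0.0, 0.001]
force: [0.2, -1.2, -0.3]
gripper_width: 0.0855
```

Emit:
step_arm --deltas "0.5 0.3 0 0 0 0 -1;1 0.64 0 0 0 0 -1"

```text
time_s: 2.4
ee_pos: [0.543, -0.0394, 0.2315]
ee_rot: [0.697, 0.717, -0.0, 0.001]
force: [0.9, -0.6, -0.2]
gripper_width: 0.0852
```

Emit:
step_arm --deltas "0.5 0.3 0.2 0 0 0 -1;1 0.64 0.4 0 0 0 -1;1 0.64 0.4 0 0 0 -1;1 0.64 0.4 0 0 0 -1"

```text
time_s: 2.9
ee_pos: [0.6029, 0.0609, 0.1911]
ee_rot: [0.697, 0.717, -0.001, -0.0]
force: [0.2, 0.3, 0.2]
gripper_width: 0.0855
```

Emit:
step_arm --deltas "0.4 0.3 0.2 0 0 0 -1;0.86 0.56 0.5 0 0 0 -1;0.86 0.56 0.5 0 0 0 -1;0.86 0.56 0.5 0 0 0 -1"

```text
time_s: 3.4
ee_pos: [0.6562, 0.1474, 0.1419]
ee_rot: [0.697, 0.717, -0.0, 0.0]
force: [0.2, 0.3, -0.6]
gripper_width: 0.085
```

```bash
python3 - <<'E'
from h import *
print(bot.sense()["ee_pos"])
s=bot.read_camera("scene")[:,:,::-1];t=bot.read_camera("top")[:,:,::-1]
a=cv2.resize(s[190:340,300:450],(400,400),interpolation=2);b=cv2.resize(t[110:260,190:340],(400,400),interpolation=2)
cv2.imwrite("pics/g1.png",np.hstack([a,b]))
E
```

```text
[0.65621865 0.14736824 0.14189024]
```

View pics/g1.png

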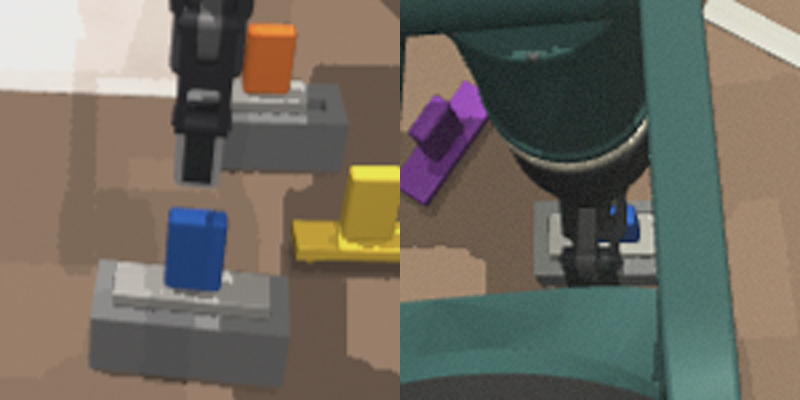

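The left panel shows the finger at about (200,180), right above the blue fin at (196,250). The lateral alignment is good, so I'll go down and grip.

Emit:
step_arm --deltas "0 0 0.4 0 0 0 -1;0 0 0.7 0 0 0 -1;0 0 0.82 0 0 0 -1;0 0 0.82 0 0 0 -1;0 0 0.82 0 0 0 -1"

```text
time_s: 4.12
ee_pos: [0.6576, 0.1491, 0.061]
ee_rot: [0.697, 0.717, 0.001, 0.001]
force: [0.5, -0.5, -0.2]
gripper_width: 0.0855
```

Emit:
step_arm --deltas "0 0 0 0 0 0 0.2;0 0 0 0 0 0 0.6;0 0 0 0 0 0 1;0 0 0 0 0 0 1;0 0 0 0 0 0 1;0 0 0 0 0 0 1;0 0 0 0 0 0 1;0 0 0 0 0 0 1"

```text
time_s: 5.12
ee_pos: [0.6567, 0.1493, 0.0594]
ee_rot: [0.697, 0.717, 0.0, 0.0]
force: [0.4, 0.9, 1.5]
gripper_width: 0.0132
```

Emit:
step_arm --deltas "0 0 -0.3 0 0 0 1;0 0 -0.6 0 0 0 1;0 0 -0.9 0 0 0 1;0 0 -0.9 0 0 0 1;0 0 -0.9 0 0 0 1"

```text
time_s: 5.75
ee_pos: [0.6553, 0.1491, 0.1478]
ee_rot: [0.697, 0.717, -0.001, -0.001]
force: [-0.8, 0.0, -2.3]
gripper_width: 0.0132
```

```bash
python3 - <<'E'
from h import *
print(bot.sense()["ee_pos"],bot.sense()["gripper_width"])
s=bot.read_camera("scene")[:,:,::-1]
a=cv2.resize(s[150:350,270:470],(600,600),interpolation=2)
cv2.imwrite("pics/g2.png",a)
E
```

```text
[0.6552832  0.14907214 0.14777076] 0.013225583381069186
```

View pics/g2.png

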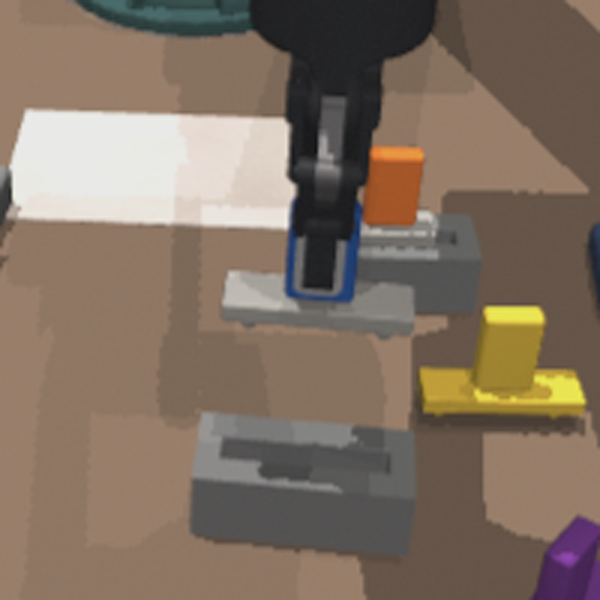

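Emit:
step_arm --deltas "-0.4 -0.2 0 0 0 0 1;-0.9 -0.4 0 0 0 0 1;-1 -0.455 0 0 0 0 1"

```text
time_s: 6.18
ee_pos: [0.6112, 0.0454, 0.1473]
ee_rot: [0.698, 0.716, -0.002, -0.001]
force: [0.9, 1.1, -2.9]
gripper_width: 0.0133
```

Emit:
step_arm --deltas "-0.5 -0.25 0 0 0 0 1;-1 -0.455 0 0 0 0 1;-1 -0.455 0 0 0 0 1"

```text
time_s: 6.55
ee_pos: [0.5694, -0.0558, 0.1481]
ee_rot: [0.698, 0.716, -0.001, -0.001]
force: [0.2, 0.9, -1.9]
gripper_width: 0.0135
```

Emit:
step_arm --deltas "-0.5 -0.25 0 0 0 -0.1 1;-1 -0.455 0 0 0 -0.2 1;-1 -0.455 0.1 0 0 -0.3 1;-1 -0.455 0.2 0 0 -0.4 1;-1 -0.455 0.2 0 0 -0.53 1;-1 -0.455 0.2 0 0 -0.53 1;-1 -0.455 0.2 0 0 -0.53 1;-1 -0.455 0.2 0 0 -0.53 1"

```text
time_s: 7.55
ee_pos: [0.5289, -0.1543, 0.1293]
ee_rot: [0.366, 0.931, 0.0, -0.0]
force: [0.3, 0.6, -2.4]
gripper_width: 0.0133
```

```bash
python3 - <<'E'
from h import *
S=bot.sense();print(S["ee_pos"],S["ee_rot"],S["gripper_width"],S["joint_pos"])
s=bot.read_camera("scene")[:,:,::-1];t=bot.read_camera("top")[:,:,::-1]
a=cv2.resize(s[150:290,140:280],(400,400),interpolation=2);b=cv2.resize(t[210:350,380:520],(400,400),interpolation=2)
cv2.imwrite("pics/i1.png",np.hstack([a,b]))
E
```

```text
[ 0.52892665 -0.15426219  0.12925605] [ 3.65560036e-01  9.30787758e-01  9.62806754e-05 -2.69322212e-05] 0.013344726462669439 [-4.09291973e-01  4.03738382e-01  1.73072494e+00  2.25419867e-04
  1.00718992e+00 -1.23173991e+00]
```

View pics/i1.png

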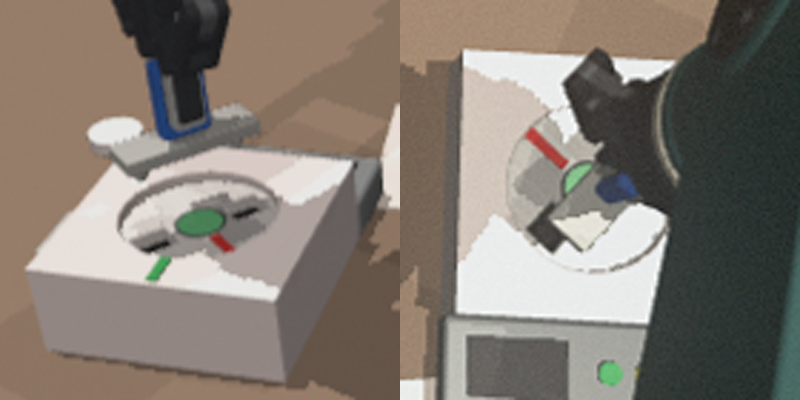

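```bash
python3 - <<'E'
from h import *
S=bot.sense();p=S["ee_pos"];th=np.radians(137.1)
s=bot.read_camera("scene")[:,:,::-1].copy();t=bot.read_camera("top")[:,:,::-1].copy()
k=6;ims=[]
for c,im,(x0,y0,n) in (("scene",s,(165,170,100)),("top",t,(415,225,100))):
    cr=cv2.resize(im[y0:y0+n,x0:x0+n],(n*4,n*4),interpolation=2)
    def dr(pts,col,cl=True):
        q=np.array([(proj(c,w)-[x0,y0]+.5)*4 for w in pts]);cv2.polylines(cr,[np.int32(q.round())],cl,col,1)
    u=np.array([np.cos(th),np.sin(th),0]);v=np.array([-u[1],u[0],0]);f=p+[0,0,.0156]
    for h in(-.025,-.035): dr([f+a*u+b*v+[0,0,h] for a,b in((.044,.014),(.044,-.014),(-.044,-.014),(-.044,.014))],(0,0,255))
    R=np.array([.5267,-.1556,.054])
    for sg in(1,-1): dr([R+(sg*.032+a)*u+b*v for a,b in((.012,.0105),(.012,-.0105),(-.012,-.0105),(-.012,.0105))],(255,0,255))
    dr([R+[.05*np.cos(a),.05*np.sin(a),.008] for a in np.linspace(0,6.28,60)],(255,120,0))
    ims.append(cr)
cv2.imwrite("pics/i2.png",np.hstack(ims))
E
```

```text
(no output)
```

View pics/i2.png

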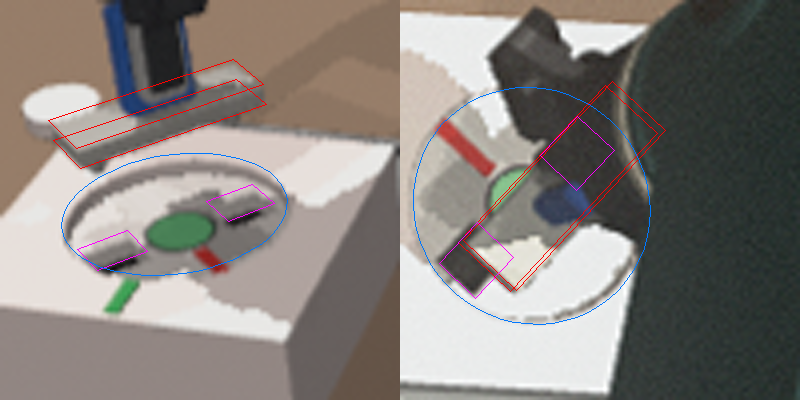

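Both overlays line up with the bar and the well to about 1 px, so I'll go down with a 2 mm correction.

Emit:
step_arm --deltas "0.01 -0.02 0 0 0 0 1;0.01 -0.02 0.1 0 0 0 1;0.01 -0.02 0.2 0 0 0 1;0.01 -0.02 0.28 0 0 0 1;0.01 -0.02 0.34 0 0 0 1;0.01 -0.02 0.38 0 0 0 1;0.01 -0.02 0.42 0 0 0 1"

```text
time_s: 8.62
ee_pos: [0.5268, -0.1554, 0.0871]
ee_rot: [0.365, 0.931, 0.0, 0.0]
force: [-0.3, 0.7, -2.2]
gripper_width: 0.0131
```

Emit:
step_arm --deltas "0 0 0.04 0 0 0 1;0 0 0.07 0 0 0 1;0 0 0.1 0 0 0 1;0 0 0.1 0 0 0 1"

```text
time_s: 9.12
ee_pos: [0.5265, -0.1553, 0.0771]
ee_rot: [0.365, 0.931, 0.0, -0.0]
force: [0.3, -0.4, -2.2]
gripper_width: 0.0136
```

Emit:
step_arm --deltas "0 0 0.02 0 0 0 1;0 0 0.03 0 0 0 1;0 0 0.04 0 0 0 1;0 0 0.04 0 0 0 1"

```text
time_s: 9.62
ee_pos: [0.5267, -0.1553, 0.0734]
ee_rot: [0.365, 0.931, 0.0, 0.0]
force: [0.2, 0.2, 0.2]
gripper_width: 0.0132
```

```bash
python3 - <<'E'
from h import *
S=bot.sense();print(S["ee_pos"],S["force"],S["torque"])
s=bot.read_camera("scene")[:,:,::-1]
cv2.imwrite("pics/i3.png",cv2.resize(s[165:285,140:280],(700,600),interpolation=2))
E
```

```text
[ 0.52666013 -0.15533426  0.07339007] [0.19810457 0.23621251 0.2339751 ] [ 0.01409087  0.0163256  -0.01701859]
```

View pics/i3.png

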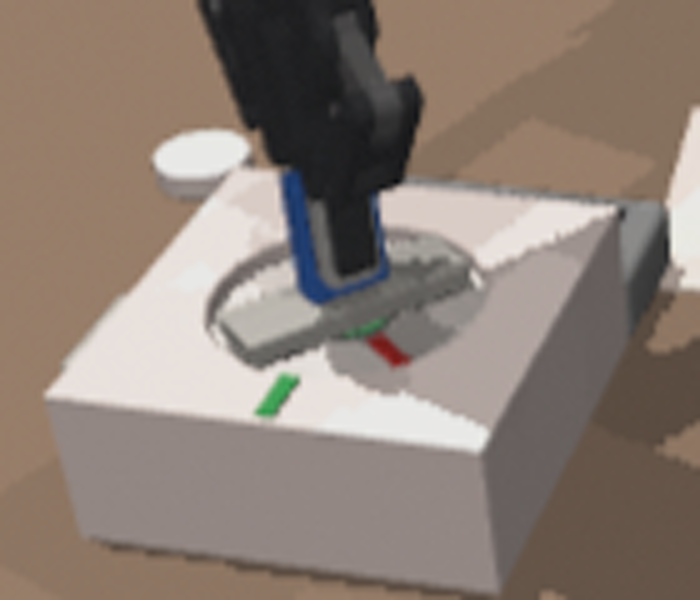

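The bar sits on the face and the load has gone off the wrist. Now I'll turn it clockwise.

Emit:
step_arm --deltas "0 0 0 0 0 0.07 1;0 0 0 0 0 0.14 1;0 0 0 0 0 0.21 1;0 0 0 0 0 0.28 1;0 0 0 0 0 0.35 1;0 0 0 0 0 0.42 1;0 0 0 0 0 0.48 1;0 0 0 0 0 0.54 1;0 0 0 0 0 0.58 1;0 0 0 0 0 0.62 1;0 0 0 0 0 0.62 1"

```text
time_s: 11.05
ee_pos: [0.5283, -0.1552, 0.0737]
ee_rot: [0.744, 0.669, 0.001, 0.001]
force: [4.0, 1.9, -1.1]
gripper_width: 0.0132
```

```bash
python3 - <<'E'
from h import *
S=bot.sense();print(S["ee_pos"],S["force"],S["torque"])
s=bot.read_camera("scene")[:,:,::-1];t=bot.read_camera("top")[:,:,::-1]
a=cv2.resize(s[170:280,150:260],(400,400),interpolation=2);b=cv2.resize(t[220:330,390:500],(400,400),interpolation=2)
cv2.imwrite("pics/t1.png",np.hstack([a,b]))
E
```

```text
[ 0.52833638 -0.15521182  0.07368544] [ 3.97530954  1.91517458 -1.13228725] [ 0.48307929 -0.83155239  0.12225969]
```

View pics/t1.png

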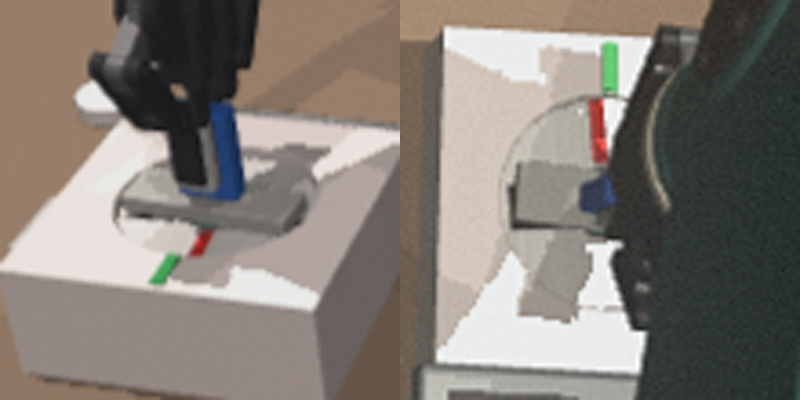

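The red mark at right panel (598,130) is about 7° short of the green one at (610,68). I'll turn it farther.

Emit:
step_arm --deltas "0 0 0 0 0 0.03 1;0 0 0 0 0 0.06 1;0 0 0 0 0 0.09 1;0 0 0 0 0 0.11 1;0 0 0 0 0 0.11 1"

```text
time_s: 11.78
ee_pos: [0.5282, -0.1555, 0.0738]
ee_rot: [0.795, 0.607, 0.001, 0.001]
force: [5.4, 3.5, -2.9]
gripper_width: 0.0132
```

```bash
python3 - <<'E'
from h import *
S=bot.sense();print(S["ee_pos"],S["force"],S["torque"])
s=bot.read_camera("scene")[:,:,::-1];t=bot.read_camera("top")[:,:,::-1]
a=cv2.resize(s[170:280,150:260],(400,400),interpolation=2);b=cv2.resize(t[220:330,390:500],(400,400),interpolation=2)
cv2.imwrite("pics/t2.png",np.hstack([a,b]))
E
```

```text
[ 0.52823276 -0.15548343  0.07377262] [ 5.43925934  3.5070083  -2.90001173] [ 0.73929897 -1.02209735  1.88404581]
```

View pics/t2.png

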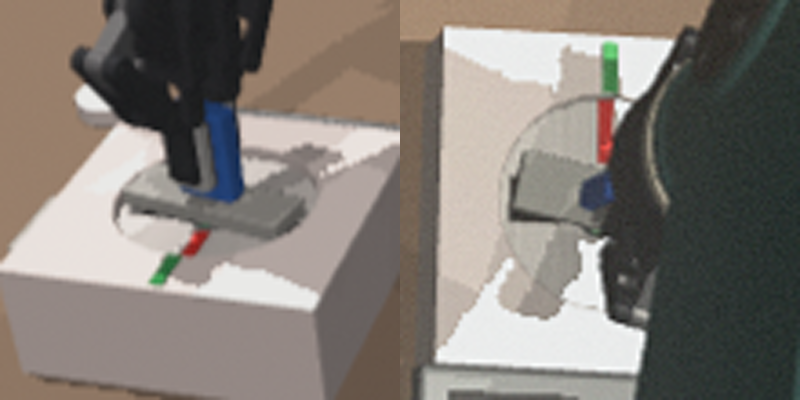

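The moment jumped to 1.9 N m and red is in line with green, so it's on the stop. I'll back off into the play, let go and rise.

Emit:
step_arm --deltas "0 0 0 0 0 -0.03 1;0 0 0 0 0 -0.05 1;0 0 0 0 0 -0.05 1;0 0 0 0 0 -0.05 0.6;0 0 0 0 0 -0.05 0.2;0 0 0 0 0 -0.05 -0.4;0 0 0 0 0 -0.05 -1;0 0 0 0 0 -0.05 -1;0 0 0 0 0 -0.05 -1;0 0 0 0 0 -0.05 -1"

```text
time_s: 13.12
ee_pos: [0.5266, -0.1554, 0.0733]
ee_rot: [0.773, 0.635, -0.0, -0.0]
force: [-0.8, -0.1, -0.2]
gripper_width: 0.0852
```

Emit:
step_arm --deltas "0 0 -0.1 0 0 0 -1;0 0 -0.4 0 0 0 -1;0 0 -0.8 0 0 0 -1;0 0 -1 0 0 0 -1;0 0 -1 0 0 0 -1"

```text
time_s: 13.75
ee_pos: [0.5281, -0.1559, 0.1756]
ee_rot: [0.773, 0.635, 0.001, 0.002]
force: [-0.1, 0.3, -0.0]
gripper_width: 0.0859
```

Emit:
step_arm --deltas "-0.5 -0.1 -0.1 0 0 0 -1;-1 -0.3 -0.2 0 0 0 -1;-1 -0.3 -0.2 0 0 0 -1"

```text
time_s: 14.12
ee_pos: [0.4761, -0.2502, 0.193]
ee_rot: [0.774, 0.633, -0.001, -0.0]
force: [0.2, 0.4, -1.2]
gripper_width: 0.0853
```

```bash
python3 - <<'E'
from h import *
S=bot.sense();print(S["ee_pos"],S["force"],S["torque"])
s=bot.read_camera("scene")[:,:,::-1];t=bot.read_camera("top")[:,:,::-1]
a=cv2.resize(s[170:280,150:260],(400,400),interpolation=2);b=cv2.resize(t[220:330,390:500],(400,400),interpolation=2)
cv2.imwrite("pics/e1.png",np.hstack([a,b]));cv2.imwrite("pics/e2.png",s)
E
```

```text
[ 0.47606793 -0.25017259  0.19296896] [ 0.20915252  0.37144144 -1.24569054] [0.0102815  0.02009989 0.00103059]
```

View pics/e1.png

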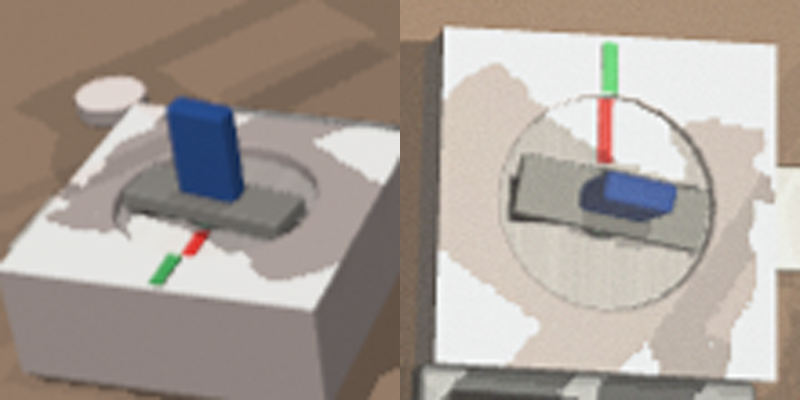

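View pics/e2.png

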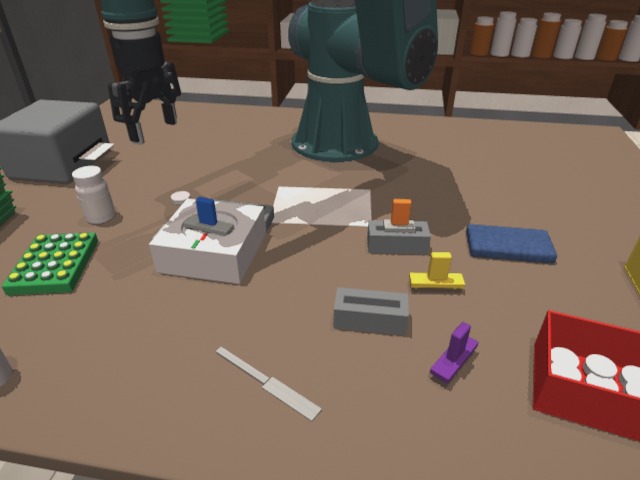

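The spanner sits flat and centred in the ring, with red at (605,130) right under green at (610,68). The orange spanner is still in its rest at (400,213), and the gripper is clear.

```bash
python3 -c "
from station import bot
print(bot.sign_off())"
```

```text
the job is handed in; nothing more can be done
None
```

The ring is locked, and I handed the job in at about 14 s of the 38 s allowed. I took the blue spanner from its rest and lowered its pins into the ring's holes. The wrist load dropped off as the bar came to rest on the face. I turned it about 61° clockwise until the wrist moment jumped to 1.9 N m at the stop, then backed off about 4° into the play, let go and moved clear.

**Last checks:**
- **Marks:** in the top and scene pictures the red mark lines up with the green.
- **Blue spanner:** it sits flat and centred in the well, judged by eye; I did not measure its final height or tilt.
- **Orange spanner:** it is still in its rest at the same place in the picture.
- **Gripper:** it is open and touches nothing.

**Disagreement:** the two-camera heights came out about 3–12 mm below the text's figures. I used the text's heights, and the contact at the ring face agreed with them.

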